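# Refit the cover of a gas dryer and lock its quarter-turn stud

### The arm

A 6-joint arm with a two-finger parallel gripper is mounted at the origin on a cart in front of the work surface, level with it; the furniture and walls round the work are solid. World frame = base frame: x ahead of the robot, y to its left, z up, the work surface at z = 0. Lengths are in m, angles in degrees, forces in N, time in s.
With the tool pointing down it reaches from about 0.3 to 0.75 m from the base axis. Payload 8.5 kg.
Tool frame: the origin (TCP) lies between the finger pads; the fingertips stand arm.finger_overhang ahead of it and the grasp point (between the pads) lies 5 mm behind it (arm.finger_overhang is the distance from the TCP to the fingertips, in m); z points along the fingers, y is the line along which they close (so a half turn about z gives the same grasp; the last joint's range is limited). The gripper opens to 85 mm and grips with 20 to 120 N. Pads are 22 mm wide; open, the fingers measure 114 mm over their backs; the gripper's body (76 mm by 85 mm) begins 54 mm behind the grasp point. The pads swing forward as they close: fully open they stand 13 mm farther back than shut.
Start: joints at [60.602, 21.807, 74.336, -0, 83.858, -12.336], TCP at [0.161, 0.526, 0.217] pointing down, gripper open.
Joint ranges: [-178.18, 178.18], [-50.72, 133.34], [12.68, 142.11], [-81.47, 261.47], [9.98, 163.14], [-165.26, 165.26]. Speed limits (degrees/s): [136.94, 136.94, 180, 180, 180, 180].

### API

Orientations are given as [roll, pitch, yaw] about the fixed x, y, z axes, in that order (R = Rz(yaw) Ry(pitch) Rx(roll)).
In Python, from rig import arm, vision gives the robot as it stands.
- The arm moves only by the shell command python3 -m handwheel 'ROWS' [FORCE]. ROWS is JSON, a list of rows, each an object of numbers: "dx", "dy", "dz": the shift along the tool's x, y, z in cm; "turn": the turn about the tool's z in rad; "grip": the opening, from 0 (shut) to 1 (fully open). In form: [{"dx": .., "dy": .., "dz": .., "turn": .., "grip": ..}, ...]. A call has 1 to 12 rows; each row shifts and turns the commanded pose from where the row before left it, along the tool's axes as they then stand; what a row does not reach is not made up. A row lasts 1/8 s, in which the tool goes at most 62.5 mm and 10.7 degrees, less where a joint would pass 70% of its speed; a pose out of reach is approached as far as the arm can. A call with a gripper value outside its range is refused whole. The fingers move at their own pace and stop on an object; FORCE is the grip in N (left out, the last holds). Time passes only in rows, so rows that do not move let the fingers close. It gives the time, the measured TCP pose, the force, the opening and the grip force at its end, in the units of the state.
- arm.state(): the state, without advancing time (a new reading comes with each control period).
- vision.snapshot(name): name is "scene" or "top" or "wrist"; returns a dict with "img" (400x640x3 uint8, red, green, blue), "intrinsics" (3x3 intrinsics, pixels), "position" and "attitude" of the camera in the world; the wrist camera has in their place "mount" (4x4, takes a point from camera to tool coordinates, whose origin is the TCP and whose axes are the flange's). Camera axes: x right, y down, z forward; pixel columns grow to the right and rows downward; lengths in m; the calibration is good to about 2 mm. A picture is of the moment at which its call begins: read the wrist's pose just before it. There is no depth.
- arm.hand_in(): hands the job in; it is judged then, once.
The state is a dict: "t": time; "joint_pos": joint angles; "joint_vel": joint speeds; "tau": joint torques, N m; "position": TCP position; "eef_rot": TCP orientation; "ft_force": force on the tool from outside, world axes, zero at the start; "ft_torque": the same for the moment, N m; "gripper_width": finger opening in m; "grip_force": force on a finger pad.
Only numpy, scipy, OpenCV 4.12 (cv2) and the standard library are available. Lean on these libraries where they do the work, as an engineer would, in place of code of your own. Each camera call takes 0.05 s, during which the arm holds its last target. There are 200 camera calls.

### The job

Put the loose grey cover back on the open desiccant bay of the gas dryer: lay it between the side guides with its tongues towards the rear deck, slide it fully home under the deck, then push the red wing stud in through its slot, give it a quarter turn clockwise until it locks, and let go. You cannot see which way the slot lies once the cover is on, so feel for it with light pressure: pressing or knocking the cover against the dryer with more than 50 N would bend it. Leave everything else on the bench where it is.

Things in the scene. Friction and masses are not known exactly. Their poses are not given: they have to be found in the camera images.
- panel: Loose grey tray-shaped cover, 180 (x) x 120 (y) x 12 mm, about 0.35 kg. Origin: centre of its underside, z up. Two aluminium tongues 4 mm thick at underside level reach 14.5 mm beyond the rear (+x) edge. Black handle near the middle; red wing stud at x = -70 mm. Lies flat on the bench, handle up.
- panel_handle (a point): Middle of the cover's black bridge handle: a bar 48 mm long along the cover's x, 10 mm wide (y), 14 mm high (z 26 to 40 mm over the cover's underside, this point at 33). Grip across y from above. It stands 14 mm behind (+x of) the cover's middle.
- stud_head (a point): Centre of the stud's red wing: 32 mm long (its x), 9 mm thick (its y), 18 mm high, axis vertical; turns and sinks with the stud. With the stud up it is 41 mm over the cover's underside (wing from 32 to 50 mm); under it is a disc 23 mm across, 5 mm thick. The handle's near end is 60 mm from its axis.
- stud_bar (a point): Centre of the cross bar at the stud's lower end, under the cover: 22 mm long (its x, parallel to the wing), 4 x 4 mm. Stud up: 4 mm over the cover's underside. To turn under the receptacle it must be 9 mm or more below the ledge; locked, it rests 6 mm below the ledge.
- stud_push (a joint): How far the stud is pushed down into the cover, 0 (up, sprung) to 0.0145 m (bottomed). Spring about 3 N at 0, 9.5 N bottomed. With the cover home, the bar meets the receptacle's top at 0.002 unless it lies along the slot; it is free to turn below at 0.013 or more; locked it springs back to 0.010.
- stud_turn (a joint): Turn of the stud in the cover, rad, growing clockwise seen from above; 0: wing along the cover's x. Turns freely both ways and stays while up. Slot lies at a hidden value between -0.7 and +0.7 (the bar enters within about 0.1 of it); locked is 1.57 clockwise of the slot, against a stop 0.1 beyond; blocked anticlockwise.
- dryer: Fixed white gas dryer, 250 (x) x 150 (y) x 100 mm; origin under its middle, z up, front to -x. On top: open bay with orange cartridges, slick side guides 122 mm apart, their tops (12 mm over the ledge) bevelled to 130 mm, no wall in front, rear deck with fittings up to 18 mm high. In the front ledge a round slotted steel receptacle (slot 6.6 x 25 mm, 4 mm thick) at x = -103 mm.
- bay_seat (a point): Where the cover's origin lies when home; axes as the dryer's: x points to the rear deck, z up. On the ledge plane, 88 mm over the bench, 33 mm in front of the dryer's middle. The deck (underside 5.5 mm over the ledge) has rubber stops 90 mm behind this point. The cover must be laid at least 16 mm before home and slid back.
- agate_mortar: Beige mortar, 66 mm across, 30 mm high, a bystander left of the dryer. Origin under its middle.
- beaker: Small clear beaker, 45 mm across, 57 mm high, a bystander on the right. Origin under its middle.
- die_body: Steel pellet die, 52 mm across, 52 mm high, with a brass side nipple, a bystander on the right. Origin at its underside.
- notebook: Brown notebook, 210 x 152 x 13 mm, lying at the left, a bystander. Origin under its middle.
- hex_driver: Driver with red handle, 165 mm long, 25 mm thick, lying at the front left, a bystander. Origin under its middle.

How it is judged:
By the outcome, as a careful person would: the job done as asked, in the order asked, and still so for the second after the job is handed in, with the robot touching nothing.
It also fails if it takes over 72 s, if anything falls off the work surface, if the arm or the gripper's body presses on something with over 40 N, if the wrist force passes 120 N, or if a joint passes its speed limit or range.

## Working session

There is one attempt and no reset: what is moved stays moved. The work goes in short steps, Python scripts to look and compute and a shell command to move; the robot and the scene stay as the last step left them, time stands still between calls to the robot, and variables do not carry over. Pictures are saved under pics/ and viewed, at most 10 in all, crops included, and the job is handed in when it is done.

```bash
ls; mkdir -p pics
python3 - <<'E'
from rig import arm, vision
import cv2,json
print(arm.state(), arm.finger_overhang)
for n in ("top","scene"):
    s=vision.snapshot(n); cv2.imwrite(f"pics/{n}0.png",s["img"][:,:,::-1]); print(n,s["intrinsics"],s["position"],s["attitude"])
s=vision.snapshot("wrist");print(s["mount"],s["intrinsics"])
E
```

```text
pics
{'t': 0.0, 'joint_pos': array([ 6.06027415e+01,  2.18425401e+01,  7.43851685e+01, -4.21987888e-04,
        8.38572421e+01, -1.23343216e+01]), 'joint_vel': array([ 0.05885915, -0.06571592, -0.02212523,  0.04238071,  0.00490343,
       -0.00913485]), 'tau': array([-2.08741170e-03, -4.48474431e+01, -2.31262672e+01, -3.76320686e-04,
        4.96835259e-03,  5.15467229e-05]), 'position': array([0.16121717, 0.52551713, 0.21659482]), 'eef_rot': array([-1.79916921e+02, -1.77369665e-02,  1.62937096e+02]), 'ft_force': array([0.30148289, 0.14212208, 0.41832968]), 'ft_torque': array([-0.00942293, -0.00865774,  0.00467651]), 'grip_force': 0.0, 'gripper_width': 0.08537037698828606} 0.014
top [[457.06513553   0.         324.2311973 ]
 [  0.         457.06513553 201.57596234]
 [  0.           0.           1.        ]] [ 0.25428694 -0.00424446  1.75528712] [-171.87670366   -0.54745119  -91.33701791]
scene [[440.05542081   0.         324.35777502]
 [  0.         440.05542081 200.44943935]
 [  0.           0.           1.        ]] [-0.52106007 -0.73679113  1.02141211] [-127.95804058   -1.31392054  -53.66065367]
[[-1.31007097e-04 -9.51502333e-01 -3.07641500e-01  7.95911361e-02]
 [ 9.99999945e-01 -2.18559270e-04  2.50137142e-04  8.01259991e-04]
 [-3.05243976e-04 -3.07641450e-01  9.51502309e-01 -1.57050157e-01]
 [ 0.00000000e+00  0.00000000e+00  0.00000000e+00  1.00000000e+00]] [[296.95166388   0.         322.27533445]
 [  0.         296.95166388 197.96182435]
 [  0.           0.           1.        ]]
```

View pics/top0.png

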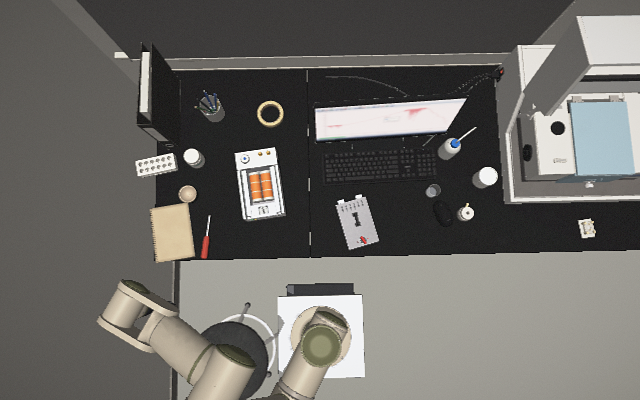

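View pics/scene0.png

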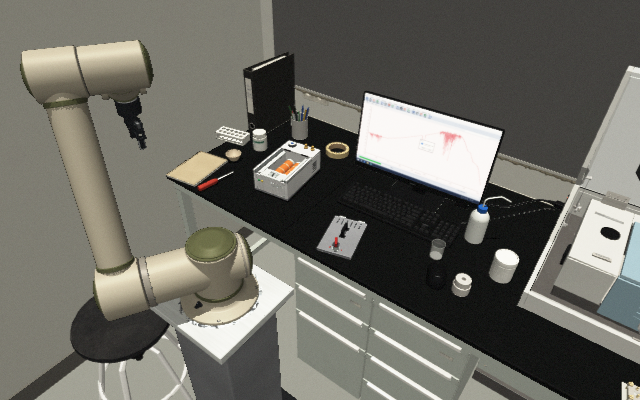

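The top view shows the dryer near pixel (260,184), with its front towards the robot. The cover is near (357,222), with its tongues to the upper left and the red stud at (363,240). I'll enlarge that area.

```bash
cat > h.py <<'E'
import numpy as np, cv2
from rig import arm, vision
from scipy.spatial.transform import Rotation as Ro
def cam(n):
    st=arm.state(); s=vision.snapshot(n); K=np.array(s["intrinsics"])
    if n=="wrist":
        T=np.eye(4);T[:3,:3]=Ro.from_euler("xyz",st["eef_rot"],degrees=True).as_matrix();T[:3,3]=st["position"]
        T=T@np.array(s["mount"])
    else:
        T=np.eye(4);T[:3,:3]=Ro.from_euler("xyz",s["attitude"],degrees=True).as_matrix();T[:3,3]=s["position"]
    return s["img"],K,T
def ray(K,T,u,v,z):
    d=T[:3,:3]@np.linalg.inv(K)@[u,v,1]; o=T[:3,3]
    return (o+d*(z-o[2])/d[2]).round(4)
def proj(K,T,p):
    q=K@(T[:3,:3].T@(np.array(p)-T[:3,3])); return (q[:2]/q[2]).round(1)
def save(img,name,crop=None,k=1):
    b=img[:,:,::-1]
    if crop: b=b[crop[1]:crop[3],crop[0]:crop[2]]
    cv2.imwrite(f"pics/{name}.png",cv2.resize(b,None,fx=k,fy=k,interpolation=cv2.INTER_CUBIC))
E
python3 - <<'E'
from h import *
img,K,T=cam("top"); save(img,"top1",(225,140,385,255),5)
np.savez("top.npz",K=K,T=T)
print(ray(K,T,357,222,.0),ray(K,T,260,184,.1))
E
```

```text
[ 0.422  -0.1514  0.    ] [0.5605 0.2088 0.1   ]
```

View pics/top1.png

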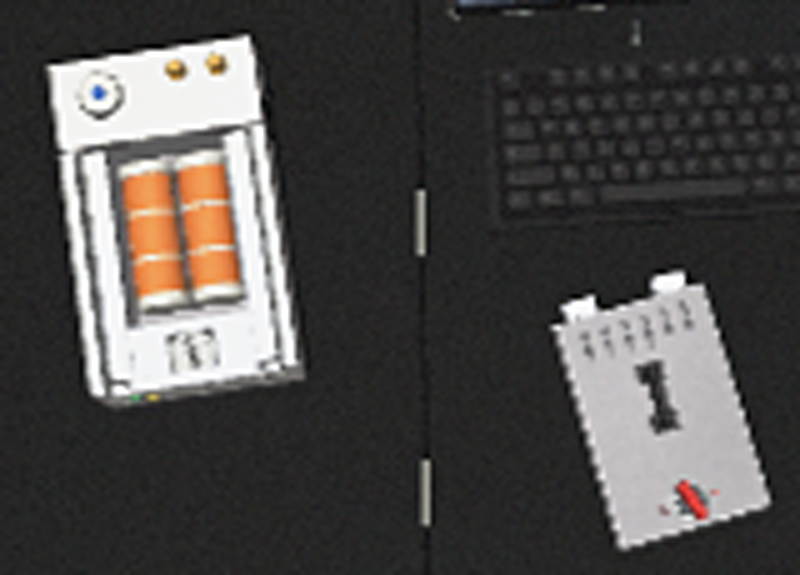

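The enlarged top view (5x crop) shows the cover's corners at (553,327), (707,285), (771,503) and (620,550). The dryer's top corners are at (48,65), (250,36), (302,375) and (97,400). The receptacle is near (192,350), and the red wing at (692,498) looks nearly parallel to the cover's x.

Run:
```python
from h import *
d=np.load("top.npz");K,T=d["K"],d["T"]
f=lambda u,v,z: ray(K,T,225+(u-2)/5,140+(v-2)/5,z)
for nm,c,z in (("cover",[(553,327),(707,285),(771,503),(620,550)],.012),("dryer",[(48,65),(250,36),(302,372),(97,398)],.1)):
    P=np.array([f(u,v,z) for u,v in c]); print(nm,P.mean(0),P[:,:2].tolist())
    a=P[0]+P[1]-P[2]-P[3];print(np.degrees(np.arctan2(a[1],a[0])),np.linalg.norm(a)/2, np.linalg.norm(P[0]-P[1]))
print("handle",f(657,397,.04),"wing",f(692,498,.05),"recept",f(192,351,.088))
print("wingends",f(684,485,.05),f(700,513,.05))
```

```text
cover [ 0.418175 -0.150775  0.012   ] [[0.4884, -0.0686], [0.5185, -0.1884], [0.3494, -0.2312], [0.3164, -0.1149]]
14.63933466230701 0.17627253047483032 0.12352347954943628
dryer [0.565075 0.2109   0.1     ] [[0.6809, 0.3039], [0.6999, 0.1541], [0.4476, 0.1183], [0.4319, 0.2673]]
8.218089661039457 0.253250592299406 0.15100013245027305
handle [ 0.4297 -0.1446  0.04  ] wing [ 0.3524 -0.1674  0.05  ] recept [0.4663 0.1997 0.088 ]
wingends [ 0.3622 -0.1618  0.05  ] [ 0.3411 -0.173   0.05  ]
```

```bash
cat >> h.py <<'E'
def goto(x,y,z,yaw):
    s=arm.state(); p=s["position"]; a=s["eef_rot"][2]
    t=(yaw-a+180)%360-180; Y=np.radians(yaw)
    d=100*(np.array([x,y,z])-p)
    print("t",round(s["t"],2),"pos",p.round(4),"yaw",round(a,2),"| turn",round(-np.radians(t),3),"then dx %.2f dy %.2f dz %.2f"%(d[0]*np.cos(Y)+d[1]*np.sin(Y), d[0]*np.sin(Y)-d[1]*np.cos(Y), -d[2]), "F",s["ft_force"].round(1),"w",round(s["gripper_width"],4))
E
python3 -c "
from h import *
goto(.432,-.147,.217,194.6)"
```

```text
t 0.2 pos [0.1613 0.5256 0.2168] yaw 162.93 | turn -0.553 then dx -9.24 dy -71.91 dz -0.02 F [ 0.5 -0.3  0.3] w 0.0857
```

```bash
python3 -m handwheel '[{"turn":-0.18},{"turn":-0.18},{"turn":-0.18},{"dx":-3,"dy":-3},{"dx":-3,"dy":-6},{"dx":-3,"dy":-6},{"dy":-6},{"dy":-6},{"dy":-6},{"dy":-6},{"dy":-6},{"dy":-6}]'; python3 -m handwheel '[{"dy":-6},{"dy":-6},{"dy":-6},{"dy":-3},{}]'
python3 - <<'E'
from h import *
goto(.432,-.147,.217,194.6)
img,K,T=cam("wrist"); save(img,"w1"); np.savez("w1.npz",K=K,T=T)
for p in [(.432,-.147,.04),(.3524,-.167,.05),(.418,-.151,.012)]: print(proj(K,T,p))
E
```

```text
t 0.2 pos [0.1613 0.5256 0.2168] yaw 162.93 | turn -0.553 then dx -9.24 dy -71.91 dz -0.02 F [ 0.5 -0.3  0.3] w 0.0857
[-24.8 448.4]
[-76.6 423.7]
[-13.7 425.1]schema error: expected keys dx, dy, dz, turn, grip
schema error: expected keys dx, dy, dz, turn, grip
```

View pics/w1.png

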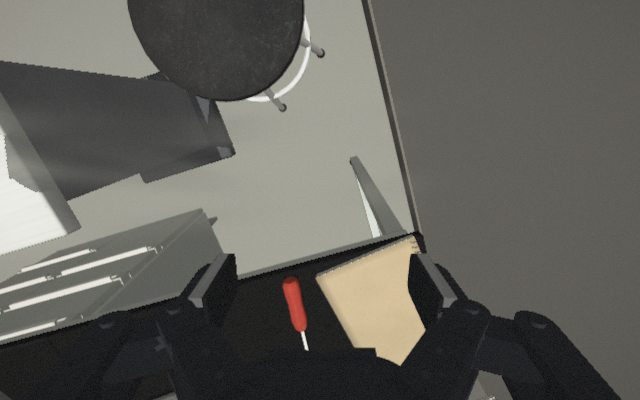

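The rows were refused because every key is required. This picture, taken from the start pose, shows only the driver (295,305) and the notebook (380,310). I'll send the move again with full rows.

```bash
python3 -m handwheel '[{"dx":0,"dy":0,"dz":0,"turn":-0.18,"grip":1},{"dx":0,"dy":0,"dz":0,"turn":-0.18,"grip":1},{"dx":0,"dy":0,"dz":0,"turn":-0.18,"grip":1},{"dx":-3,"dy":-3,"dz":0,"turn":0,"grip":1},{"dx":-3,"dy":-6,"dz":0,"turn":0,"grip":1},{"dx":-3,"dy":-6,"dz":0,"turn":0,"grip":1},{"dx":0,"dy":-6,"dz":0,"turn":0,"grip":1},{"dx":0,"dy":-6,"dz":0,"turn":0,"grip":1},{"dx":0,"dy":-6,"dz":0,"turn":0,"grip":1},{"dx":0,"dy":-6,"dz":0,"turn":0,"grip":1},{"dx":0,"dy":-6,"dz":0,"turn":0,"grip":1},{"dx":0,"dy":-6,"dz":0,"turn":0,"grip":1}]'; python3 -m handwheel '[{"dx":0,"dy":-6,"dz":0,"turn":0,"grip":1},{"dx":0,"dy":-6,"dz":0,"turn":0,"grip":1},{"dx":0,"dy":-6,"dz":0,"turn":0,"grip":1},{"dx":0,"dy":-3,"dz":0,"turn":0,"grip":1},{"dx":0,"dy":0,"dz":0,"turn":0,"grip":1}]'
python3 - <<'E'
from h import *
goto(.432,-.147,.217,194.6)
img,K,T=cam("wrist"); save(img,"w2"); np.savez("w2.npz",K=K,T=T)
for p in [(.432,-.147,.04),(.3524,-.167,.05),(.418,-.151,.012)]: print(proj(K,T,p))
E
```

```text
t: 1.75
position: [0.3652, 0.0573, 0.2174]
eef_rot: [-180.0, 0.0, -166.1]
ft_force: [1.2, 0.7, 0.4]
gripper_width: 0.0856
grip_force: 0.0
t: 2.38
position: [0.4156, -0.1463, 0.2169]
eef_rot: [180.0, -0.0, -166.3]
ft_force: [-0.8, 0.6, 0.1]
gripper_width: 0.0856
grip_force: 0.0
t 2.38 pos [ 0.4156 -0.1463  0.2169] yaw -166.29 | turn -0.015 then dx -1.56 dy -0.48 dz -0.01 F [-0.8  0.6  0.1] w 0.0856
[317.3 187.2]
[316.2 114.7]
[317.1 169.8]
```

View pics/w2.png

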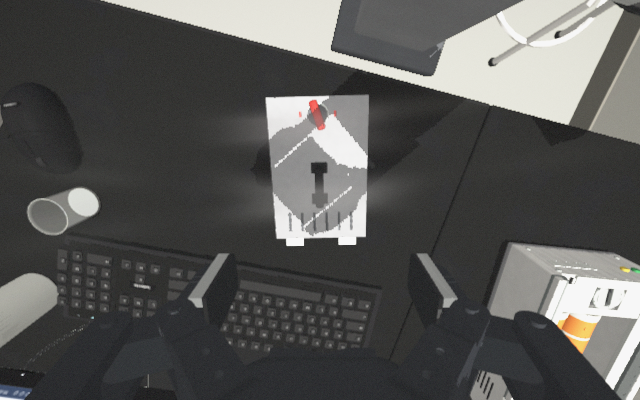

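The close view shows the cover's corners at (266,97), (368,95), (366,237) and (275,238), with the handle from (319,164) to (320,205). The wing runs from (312,100) to (322,130), so it is turned slightly off the cover's x.

Run:
```python
from h import *
d=np.load("w2.npz");K,T=d["K"],d["T"]
P=np.array([ray(K,T,u,v,.012) for u,v in [(275,238),(366,237),(368,95),(266,97)]])
a=P[0]+P[1]-P[2]-P[3];print(P[:,:2].tolist(),P.mean(0),np.degrees(np.arctan2(a[1],a[0])),np.linalg.norm(a)/2,np.linalg.norm(P[0]-P[1]),np.linalg.norm(P[2]-P[3]))
print(ray(K,T,319.5,164,.04),ray(K,T,320,205,.04),ray(K,T,319.7,184.5,.04))
A,B=ray(K,T,313,102,.05),ray(K,T,322,129,.05);w=B-A;print(A,B,np.degrees(np.arctan2(w[1],w[0])),ray(K,T,317.5,115.5,.05))
```

```text
[[0.5219, -0.1842], [0.4917, -0.0662], [0.3186, -0.1144], [0.3486, -0.2281]] [ 0.4202   -0.148225  0.012   ] 14.889200110081482 0.17921730524701013 0.12180328402797685 0.11759119865023912
[ 0.4046 -0.1509  0.04  ] [ 0.4526 -0.1388  0.04  ] [ 0.4281 -0.145   0.04  ]
[ 0.3408 -0.1731  0.05  ] [ 0.3652 -0.1576  0.05  ] 32.42558674501703 [ 0.3529 -0.1655  0.05  ]
```

```bash
python3 -c "
from h import *
goto(.431,-.1455,.034,194.8)"
```

```text
t 2.42 pos [ 0.4153 -0.1449  0.2169] yaw -166.2 | turn -0.018 then dx -1.50 dy -0.46 dz 18.29 F [-0.6  0.1  0.1] w 0.0854
```

```bash
python3 -m handwheel '[{"dx":-1.5,"dy":-0.46,"dz":0,"turn":-0.018,"grip":0.5},{"dx":0,"dy":0,"dz":5,"turn":0,"grip":0.5},{"dx":0,"dy":0,"dz":5,"turn":0,"grip":0.5},{"dx":0,"dy":0,"dz":4,"turn":0,"grip":0.5},{"dx":0,"dy":0,"dz":2.5,"turn":0,"grip":0.5},{"dx":0,"dy":0,"dz":1.8,"turn":0,"grip":0.5},{"dx":0,"dy":0,"dz":0,"turn":0,"grip":0.5}]' 50
python3 -m handwheel '[{"dx":0,"dy":0,"dz":0,"turn":0,"grip":0.2},{"dx":0,"dy":0,"dz":0,"turn":0,"grip":0},{"dx":0,"dy":0,"dz":0,"turn":0,"grip":0},{"dx":0,"dy":0,"dz":0,"turn":0,"grip":0},{"dx":0,"dy":0,"dz":0,"turn":0,"grip":0}]' 60
```

```text
t: 3.3
position: [0.4314, -0.1444, 0.0335]
eef_rot: [179.9, -0.1, -165.0]
ft_force: [-0.8, 0.1, 0.4]
gripper_width: 0.0425
grip_force: 0.0
t: 3.92
position: [0.4312, -0.1456, 0.0343]
eef_rot: [-180.0, 0.0, -165.1]
ft_force: [0.0, 0.3, -0.7]
gripper_width: 0.0001
grip_force: 0.0
```

Run:
```python
from h import *
img,K,T=cam("wrist"); save(img,"w3");np.savez("w3.npz",K=K,T=T)
R=Ro.from_euler("xyz",arm.state()["eef_rot"],degrees=True).as_matrix();p=arm.state()["position"]
print(proj(K,T,p),proj(K,T,p+R@[0,0,.014]),proj(K,T,(.431,-.1455,.04)))
```

```text
[320.6 243.8] [320.7 233.7] [320.7 248.2]
```

View pics/w3.png

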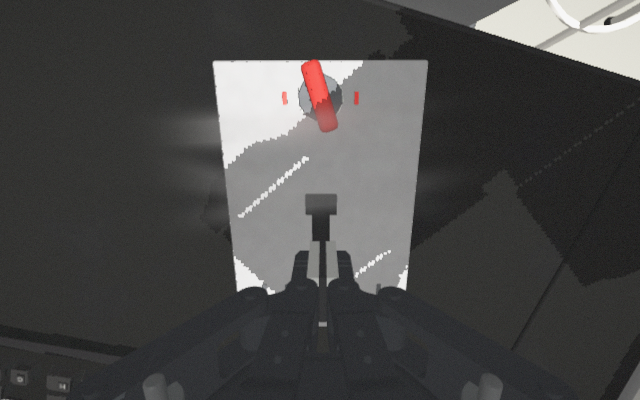

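The view shows the handle standing between the two fingers: bar at (320,230), fingers at (300,265) and (345,265). The reported opening of 0 doesn't fit that, so I'll check the state and the grip.

```bash
python3 -m handwheel '[{"dx":0,"dy":0,"dz":0,"turn":0,"grip":0},{"dx":0,"dy":0,"dz":0,"turn":0,"grip":0}]' 60; python3 -c "
from h import *
s=arm.state();print(s['gripper_width'],s['grip_force'],s['tau'].round(2))"
```

```text
t: 4.22
position: [0.4312, -0.1456, 0.0342]
eef_rot: [-180.0, 0.0, -165.1]
ft_force: [0.3, -1.0, 0.5]
gripper_width: 0.0003
grip_force: 0.0
0.00031254187927233886 0.0 [ -0.   -39.72 -13.77  -0.     0.     0.  ]
```

Run:
```python
import cv2
b=cv2.imread("pics/w3.png")[180:340,220:420]; cv2.imwrite("pics/w3c.png",cv2.resize(cv2.convertScaleAbs(b,alpha=1.8,beta=20),None,fx=3.7,fy=3.7,interpolation=cv2.INTER_CUBIC))
```

```text
(no output)
```

View pics/w3c.png

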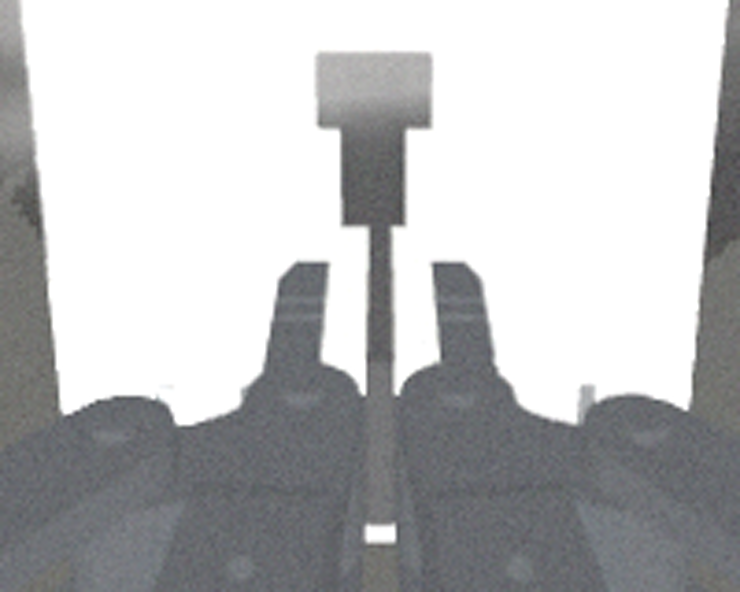

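Run:
```python
import cv2
b=cv2.cvtColor(cv2.imread("pics/w3.png"),cv2.COLOR_BGR2GRAY)
for r in (225,236,239,242,245,250,260,270,280): print(r,[int(x) for x in b[r,292:356:2]])
print([int(x) for x in b[215:290:2,313]])
b=cv2.imread("pics/w3.png")[180:340,250:400]; b=cv2.createCLAHE(6,(4,4)).apply(cv2.cvtColor(b,cv2.COLOR_BGR2GRAY)); cv2.imwrite("pics/w3d.png",cv2.resize(b,None,fx=3.7,fy=3.7,interpolation=cv2.INTER_CUBIC))
```

```text
225 [144, 147, 143, 144, 142, 145, 147, 146, 147, 149, 62, 42, 42, 45, 43, 40, 45, 42, 40, 146, 148, 149, 148, 147, 149, 149, 148, 150, 145, 148, 146, 149]
236 [143, 145, 145, 144, 146, 144, 143, 145, 144, 147, 84, 44, 44, 43, 38, 40, 41, 42, 39, 149, 147, 147, 148, 145, 148, 148, 146, 149, 148, 149, 150, 149]
239 [144, 144, 145, 143, 146, 145, 145, 148, 147, 143, 84, 40, 43, 43, 38, 38, 45, 38, 39, 148, 150, 149, 150, 146, 148, 148, 148, 147, 149, 147, 150, 147]
242 [144, 144, 144, 146, 146, 145, 147, 148, 148, 136, 134, 133, 136, 129, 42, 41, 42, 123, 135, 137, 134, 135, 148, 150, 149, 148, 147, 147, 149, 148, 148, 148]
245 [145, 147, 147, 144, 150, 148, 146, 146, 147, 135, 136, 134, 136, 128, 48, 41, 41, 120, 135, 135, 137, 136, 146, 146, 148, 149, 148, 147, 151, 150, 148, 147]
250 [144, 144, 146, 145, 105, 108, 109, 109, 114, 134, 135, 136, 134, 131, 43, 42, 37, 118, 137, 137, 130, 134, 122, 109, 107, 111, 113, 139, 149, 150, 149, 149]
260 [149, 103, 54, 57, 54, 54, 54, 56, 112, 135, 135, 133, 138, 127, 43, 45, 45, 101, 134, 135, 135, 135, 129, 58, 51, 58, 51, 55, 54, 74, 148, 148]
270 [123, 47, 51, 46, 48, 49, 44, 63, 136, 136, 138, 136, 137, 125, 45, 45, 43, 91, 136, 136, 138, 139, 133, 84, 46, 47, 49, 53, 50, 47, 81, 148]
280 [47, 43, 47, 45, 52, 47, 50, 49, 48, 48, 60, 146, 171, 154, 57, 55, 54, 101, 169, 163, 80, 51, 50, 48, 50, 51, 47, 43, 50, 50, 53, 82]
[53, 49, 44, 45, 44, 40, 41, 40, 40, 40, 43, 41, 40, 109, 135, 135, 136, 135, 135, 134, 133, 137, 135, 136, 135, 134, 136, 137, 134, 136, 138, 146, 149, 54, 47, 45, 52, 47]
```

View pics/w3d.png

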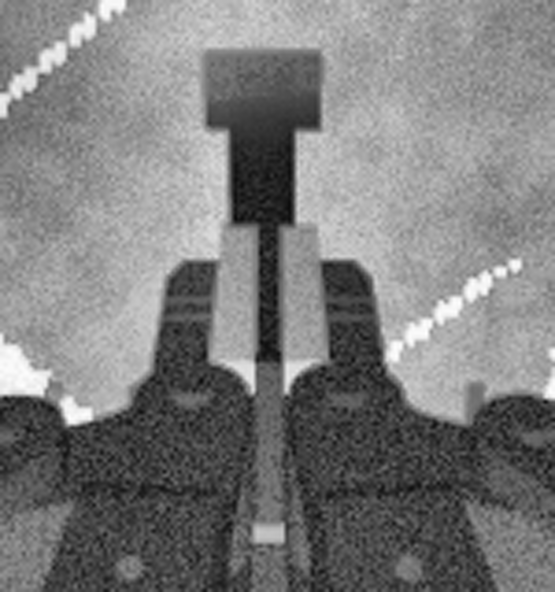

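The enhanced crop shows the light pads shut at crop (240,290) and (300,290), hiding the handle bar below them. So the fingertips are above the bar, about 30 mm higher than the stated overhang suggests. I'll open and go down in small steps, watching the force.

```bash
python3 -m handwheel '[{"dx":0,"dy":0,"dz":0,"turn":0,"grip":0.4},{"dx":0,"dy":0,"dz":0,"turn":0,"grip":0.4},{"dx":0,"dy":0,"dz":0,"turn":0,"grip":0.4},{"dx":0,"dy":0,"dz":0.4,"turn":0,"grip":0.4},{"dx":0,"dy":0,"dz":0.3,"turn":0,"grip":0.4},{"dx":0,"dy":0,"dz":0.2,"turn":0,"grip":0.4}]'; python3 -m handwheel '[{"dx":0,"dy":0,"dz":0.2,"turn":0,"grip":0.4},{"dx":0,"dy":0,"dz":0,"turn":0,"grip":0.4}]'
```

```text
t: 4.97
position: [0.4311, -0.1455, 0.0249]
eef_rot: [180.0, -0.0, -165.1]
ft_force: [0.7, 0.0, -0.1]
gripper_width: 0.0344
grip_force: 0.0
t: 5.22
position: [0.4311, -0.1455, 0.0231]
eef_rot: [180.0, -0.0, -165.1]
ft_force: [1.0, 0.6, -0.9]
gripper_width: 0.034
grip_force: 0.0
```

No contact where the stated length would already have touched, so the fingers really are shorter than stated. I'll keep going down.

```bash
python3 -m handwheel '[{"dx":0,"dy":0,"dz":0.4,"turn":0,"grip":0.4},{"dx":0,"dy":0,"dz":0.4,"turn":0,"grip":0.4},{"dx":0,"dy":0,"dz":0,"turn":0,"grip":0.4}]'; python3 -m handwheel '[{"dx":0,"dy":0,"dz":0.4,"turn":0,"grip":0.4},{"dx":0,"dy":0,"dz":0.4,"turn":0,"grip":0.4},{"dx":0,"dy":0,"dz":0,"turn":0,"grip":0.4}]';python3 -m handwheel '[{"dx":0,"dy":0,"dz":0.3,"turn":0,"grip":0.4},{"dx":0,"dy":0,"dz":0,"turn":0,"grip":0.4}]'
python3 -m handwheel '[{"dx":0,"dy":0,"dz":0,"turn":0,"grip":0.15},{"dx":0,"dy":0,"dz":0,"turn":0,"grip":0},{"dx":0,"dy":0,"dz":0,"turn":0,"grip":0},{"dx":0,"dy":0,"dz":0,"turn":0,"grip":0}]' 60
```

```text
t: 5.6
position: [0.431, -0.1454, 0.0149]
eef_rot: [180.0, -0.0, -165.1]
ft_force: [0.4, 0.0, 0.3]
gripper_width: 0.0341
grip_force: 0.0
t: 5.98
position: [0.431, -0.1454, 0.0069]
eef_rot: [180.0, -0.0, -165.1]
ft_force: [-0.5, -0.7, 1.0]
gripper_width: 0.0344
grip_force: 0.0
t: 6.22
position: [0.4311, -0.1455, 0.0041]
eef_rot: [180.0, -0.0, -165.1]
ft_force: [-0.5, -0.1, -0.1]
gripper_width: 0.0341
grip_force: 0.0
t: 6.72
position: [0.4313, -0.1456, 0.0045]
eef_rot: [-180.0, 0.0, -165.1]
ft_force: [-0.5, 0.6, 6.0]
gripper_width: 0.0089
grip_force: 59.4
```

The cover is gripped: opening 8.9 mm, grip 59 N. Next I lift it and carry it to a point right of the dryer for one look.

```bash
python3 -m handwheel '[{"dx":0,"dy":0,"dz":-1,"turn":0,"grip":0},{"dx":0,"dy":0,"dz":-3,"turn":0,"grip":0},{"dx":0,"dy":0,"dz":-5,"turn":0,"grip":0},{"dx":0,"dy":0,"dz":-5,"turn":0,"grip":0},{"dx":0,"dy":0,"dz":-5,"turn":0,"grip":0},{"dx":0,"dy":0,"dz":-2,"turn":0.117,"grip":0},{"dx":0,"dy":0,"dz":0,"turn":0,"grip":0}]' 80;  python3 -c "
from h import *
goto(.52,.04,.22,188.2)"
```

```text
t: 7.6
position: [0.4312, -0.1455, 0.2152]
eef_rot: [-179.9, 0.1, -171.7]
ft_force: [0.4, 0.6, -3.7]
gripper_width: 0.008
grip_force: 78.5
t 7.6 pos [ 0.4312 -0.1455  0.2152] yaw -171.74 | turn 0.001 then dx -11.43 dy 17.09 dz -0.48 F [ 0.4  0.6 -3.7] w 0.008
```

```bash
python3 -m handwheel '[{"dx":-1.5,"dy":2,"dz":0,"turn":0,"grip":0},{"dx":-3,"dy":5,"dz":0,"turn":0,"grip":0},{"dx":-3,"dy":5,"dz":0,"turn":0,"grip":0},{"dx":-2.5,"dy":3.5,"dz":0,"turn":0,"grip":0},{"dx":-1.4,"dy":1.5,"dz":-0.5,"turn":0,"grip":0},{"dx":0,"dy":0,"dz":0,"turn":0,"grip":0}]' 80
python3 - <<'E'
from h import *
img,K,T=cam("wrist"); np.savez("w4.npz",K=K,T=T,img=img); save(img,"w4",(360,40,640,300),2.3)
Y=np.radians(8.2);c,s=np.cos(Y),np.sin(Y)
for x,y,z in [(-.125,.075,.1),(-.125,-.075,.1),(-.103,0,.088),(.057,0,.1),(0,.061,.1),(0,-.061,.1)]:
    print((x,y),proj(K,T,(.565+c*x-s*y,.211+s*x+c*y,z)))
E
```

```text
t: 8.35
position: [0.5195, 0.0401, 0.2176]
eef_rot: [180.0, -0.2, -171.6]
ft_force: [0.3, -0.7, -4.0]
gripper_width: 0.0088
grip_force: 78.7
(-0.125, 0.075) [583.1 130.8]
(-0.125, -0.075) [418.  130.1]
(-0.103, 0) [489.2 152.5]
(0.057, 0) [469.4 300.4]
(0, 0.061) [536.8 254. ]
(0, -0.061) [419.1 253.6]
```

View pics/w4.png

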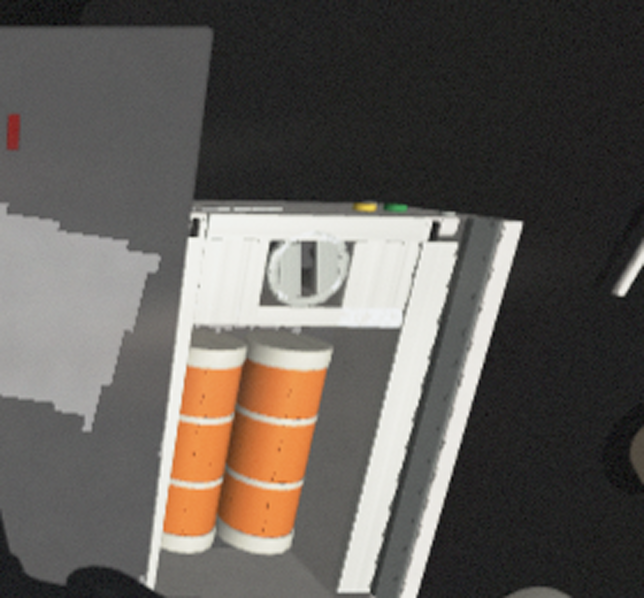

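The view shows the receptacle at crop (309,270), with its dark slot from (311,242) to (306,297). The dryer's outer top edge on its left side runs from (522,222) to (415,598).

Run:
```python
from h import *
d=np.load("w4.npz");K,T=d["K"],d["T"]
f=lambda X,Y,z: ray(K,T,360+(X-1)/2.3,40+(Y-1)/2.3,z)
def ang(a,b): w=b-a; return np.degrees(np.arctan2(w[1],w[0]))
r=f(309,270,.088); a,b=f(522,222,.1),f(415,598,.1)
print("recept",r,"edge",a,b,ang(a,b))
print("guide inner R", ang(f(207,218,.1),f(150,590,.1)),f(207,218,.1), "ledge front", ang(f(440,222,.1),f(200,212,.1)), "slot",ang(f(311,242,.086),f(306,297,.086)))
print("guide L inner edge(bevel)",ang(f(430,240,.1),f(338,592,.1)),f(430,240,.1))
for yaw in (7.5,8.2,9):
  Y=np.radians(yaw);e=np.array([np.cos(Y),np.sin(Y)]);n=np.array([-e[1],e[0]])
  D=r[:2]+.103*e; D2=a[:2]+.125*e-.075*n
  print(yaw,"dryer from recept",D,"from corner",D2,"seat",(D+D2)/2-.033*e)
```

```text
recept [0.4665 0.2022 0.088 ] edge [0.4346 0.2724 0.1   ] [0.6091 0.2952 0.1   ] 7.444040862896024
guide inner R 7.009923467879753 [0.4515 0.1483 0.1   ] ledge front -83.89086499013666 slot 13.212746878335269
guide L inner edge(bevel) 6.558132598844555 [0.4468 0.2389 0.1   ]
7.5 dryer from recept [0.56861882 0.2156442 ] from corner [0.56832007 0.21435741] seat [0.53575177 0.21069344]
8.2 dryer from recept [0.56844695 0.21689078] from corner [0.5690192 0.2159954] seat [0.53607046 0.21173633]
9 dryer from recept [0.5682319  0.21831275] from corner [0.56979363 0.21787768] seat [0.53641905 0.21293288]
```

```bash
python3 -c "
from h import *
goto(.5248,.2091,.13,187.3)"
```

```text
t 8.4 pos [0.5191 0.0392 0.2177] yaw -171.64 | turn 0.018 then dx -2.73 dy 16.78 dz 8.77 F [-0.2 -0.3 -3.6] w 0.0081
```

```bash
python3 -m handwheel '[{"dx":-0.73,"dy":2.78,"dz":0,"turn":0.018,"grip":0},{"dx":-1,"dy":5,"dz":0,"turn":0,"grip":0},{"dx":-1,"dy":5,"dz":0,"turn":0,"grip":0},{"dx":0,"dy":3,"dz":0,"turn":0,"grip":0},{"dx":0,"dy":1,"dz":1.77,"turn":0,"grip":0},{"dx":0,"dy":0,"dz":3,"turn":0,"grip":0},{"dx":0,"dy":0,"dz":2.5,"turn":0,"grip":0},{"dx":0,"dy":0,"dz":1.5,"turn":0,"grip":0},{"dx":0,"dy":0,"dz":0,"turn":0,"grip":0},{"dx":0,"dy":0,"dz":0,"turn":0,"grip":0}]' 80
python3 - <<'E'
from h import *
goto(.5248,.2091,.13,187.3)
img,K,T=cam("wrist"); np.savez("w5.npz",K=K,T=T,img=img); save(img,"w5",(180,30,460,290),2.3)
E
```

```text
t: 9.65
position: [0.5258, 0.2088, 0.1324]
eef_rot: [-180.0, 0.1, -172.8]
ft_force: [0.1, 0.8, -3.4]
gripper_width: 0.0083
grip_force: 78.8
t 9.65 pos [0.5258 0.2088 0.1324] yaw -172.83 | turn -0.002 then dx 0.10 dy 0.05 dz 0.24 F [ 0.1  0.8 -3.4] w 0.0083
```

```bash
python3 -m handwheel '[{"dx":0,"dy":0,"dz":1,"turn":0,"grip":0},{"dx":0,"dy":0,"dz":0.8,"turn":0,"grip":0},{"dx":0,"dy":0,"dz":0.5,"turn":0,"grip":0},{"dx":0,"dy":0,"dz":0.3,"turn":0,"grip":0},{"dx":0,"dy":0,"dz":0,"turn":0,"grip":0}]' 80
python3 -m handwheel '[{"dx":0,"dy":0,"dz":0.2,"turn":0,"grip":0},{"dx":0,"dy":0,"dz":0.2,"turn":0,"grip":0},{"dx":0,"dy":0,"dz":0,"turn":0,"grip":0}]' 
python3 -c "
from h import *
s=arm.state();print(s['ft_force'].round(1),s['ft_torque'].round(2))"
```

```text
t: 10.32
position: [0.5253, 0.209, 0.1054]
eef_rot: [-180.0, -0.0, -172.8]
ft_force: [-0.7, 0.6, -4.0]
gripper_width: 0.0082
grip_force: 78.8
t: 10.7
position: [0.5252, 0.209, 0.1014]
eef_rot: [-180.0, -0.0, -172.8]
ft_force: [0.0, 0.8, -3.6]
gripper_width: 0.0087
grip_force: 78.8
[ 0.   0.8 -3.6] [-0.01 -0.01  0.01]
```

```bash
for i in 1 2; do python3 -m handwheel '[{"dx":0,"dy":0,"dz":0.15,"turn":0,"grip":0},{"dx":0,"dy":0,"dz":0.1,"turn":0,"grip":0},{"dx":0,"dy":0,"dz":0,"turn":0,"grip":0}]'; python3 -c "
from h import *
print(arm.state()['ft_torque'].round(2))"; done
```

```text
t: 11.08
position: [0.5253, 0.209, 0.0989]
eef_rot: [-180.0, -0.0, -172.8]
ft_force: [-0.4, -0.2, -2.9]
gripper_width: 0.0083
grip_force: 78.8
[ 0.02 -0.02  0.02]
t: 11.45
position: [0.5253, 0.2089, 0.0964]
eef_rot: [-180.0, -0.0, -172.8]
ft_force: [-0.6, 0.3, -2.9]
gripper_width: 0.008
grip_force: 78.8
[-0.03 -0.04  0.01]
```

```bash
for i in 1 2; do python3 -m handwheel '[{"dx":0,"dy":0,"dz":0.1,"turn":0,"grip":0},{"dx":0,"dy":0,"dz":0.1,"turn":0,"grip":0},{"dx":0,"dy":0,"dz":0,"turn":0,"grip":0}]'; python3 -c "
from h import *
print(arm.state()['ft_torque'].round(2))"; done
```

```text
t: 11.82
position: [0.5253, 0.2089, 0.0944]
eef_rot: [-180.0, -0.0, -172.8]
ft_force: [0.6, -1.8, -3.2]
gripper_width: 0.008
grip_force: 78.8
[-0.11 -0.06  0.07]
t: 12.2
position: [0.5254, 0.209, 0.0926]
eef_rot: [-180.0, 0.0, -172.8]
ft_force: [-0.4, -1.3, -2.2]
gripper_width: 0.0082
grip_force: 79.1
[-0.05  0.03  0.04]
```

```bash
for i in 1 2; do python3 -m handwheel '[{"dx":0,"dy":0,"dz":0.07,"turn":0,"grip":0},{"dx":0,"dy":0,"dz":0,"turn":0,"grip":0}]'; python3 -c "
from h import *
print(arm.state()['ft_torque'].round(2))"; done
```

```text
t: 12.45
position: [0.5254, 0.209, 0.0926]
eef_rot: [-180.0, 0.0, -172.8]
ft_force: [-1.6, -1.9, 4.9]
gripper_width: 0.0083
grip_force: 80.1
[-0.28  0.45  0.04]
t: 12.7
position: [0.5254, 0.209, 0.0925]
eef_rot: [-180.0, 0.1, -172.8]
ft_force: [-4.7, -1.9, 10.9]
gripper_width: 0.0084
grip_force: 81.0
[-0.29  0.78  0.03]
```

The cover rests on the ledge. I ease the pressure and slide it rearwards.

```bash
python3 -m handwheel '[{"dx":0,"dy":0,"dz":-0.08,"turn":0,"grip":0},{"dx":-0.3,"dy":0,"dz":0,"turn":0,"grip":0},{"dx":-0.3,"dy":0,"dz":0,"turn":0,"grip":0},{"dx":0,"dy":0,"dz":0,"turn":0,"grip":0}]'
python3 -m handwheel '[{"dx":-0.3,"dy":0,"dz":0,"turn":0,"grip":0},{"dx":-0.3,"dy":0,"dz":0,"turn":0,"grip":0},{"dx":0,"dy":0,"dz":0,"turn":0,"grip":0}]'
python3 -c "
from h import *
print(arm.state()['ft_torque'].round(2))"
```

```text
t: 13.2
position: [0.5303, 0.2097, 0.0925]
eef_rot: [-180.0, -0.1, -172.8]
ft_force: [-8.1, -1.9, 9.3]
gripper_width: 0.0084
grip_force: 80.8
t: 13.58
position: [0.5363, 0.2105, 0.0925]
eef_rot: [180.0, -0.1, -172.8]
ft_force: [-8.1, -1.5, 8.8]
gripper_width: 0.0086
grip_force: 80.8
[-0.22  1.12  0.09]
```

```bash
python3 -m handwheel '[{"dx":0,"dy":0,"dz":-0.08,"turn":0,"grip":0},{"dx":-0.3,"dy":0,"dz":0,"turn":0,"grip":0},{"dx":-0.2,"dy":0,"dz":0,"turn":0,"grip":0},{"dx":0,"dy":0,"dz":0,"turn":0,"grip":0}]'
python3 -m handwheel '[{"dx":-0.2,"dy":0,"dz":0,"turn":0,"grip":0},{"dx":-0.1,"dy":0,"dz":0,"turn":0,"grip":0},{"dx":0,"dy":0,"dz":0,"turn":0,"grip":0}]'
python3 -c "
from h import *
print(arm.state()['ft_torque'].round(2))"
```

```text
t: 14.08
position: [0.5426, 0.2112, 0.0926]
eef_rot: [180.0, 0.0, -172.8]
ft_force: [-0.8, 0.1, -0.4]
gripper_width: 0.0085
grip_force: 79.3
t: 14.45
position: [0.5454, 0.2115, 0.0926]
eef_rot: [180.0, 0.0, -172.8]
ft_force: [0.5, 0.5, -2.9]
gripper_width: 0.0084
grip_force: 79.1
[-0.02  0.03  0.  ]
```

```bash
for i in 1 2 3; do python3 -m handwheel '[{"dx":-0.1,"dy":0,"dz":0,"turn":0,"grip":0},{"dx":-0.1,"dy":0,"dz":0,"turn":0,"grip":0},{"dx":0,"dy":0,"dz":0,"turn":0,"grip":0}]' | grep -E "pos|ft"; done
```

```text
position: [0.5466, 0.2116, 0.0926]
ft_force: [-4.7, -2.0, -0.6]
position: [0.5466, 0.2115, 0.0926]
ft_force: [-13.5, -4.0, 5.0]
position: [0.5466, 0.2114, 0.0926]
ft_force: [-23.9, -7.8, 10.9]
```

```bash
python3 -m handwheel '[{"dx":0.25,"dy":0,"dz":0,"turn":0,"grip":0},{"dx":0,"dy":0,"dz":0,"turn":0,"grip":0}]' | grep -E "pos|ft"
cat >> h.py <<'E'
def wing(z):
    img,K,T=cam("wrist"); a=img.astype(int); m=((a[...,0]>90)&(a[...,0]>2*a[...,1])&(a[...,0]>2*a[...,2])).astype(np.uint8)
    n,l,st,c=cv2.connectedComponentsWithStats(m); i=1+np.argmax(st[1:,4])
    ys,xs=np.where(l==i); P=np.array([ray(K,T,u,v,z)[:2] for u,v in zip(xs,ys)]); ctr=P.mean(0)
    w,V=np.linalg.eigh(np.cov((P-ctr).T)); d=V[:,1]*np.sign(V[0,1])
    print("wing",ctr.round(4),"ang",np.degrees(np.arctan2(d[1],d[0])).round(1),"px",c[i].round(),st[i], "sd",np.sqrt(w).round(4))
    return img,K,T
E
python3 - <<'E'
from h import *
img,K,T=wing(.138); save(img,"w6",(180,30,460,290),2.3); np.savez("w6.npz",K=K,T=T,img=img)
print(arm.state()["position"],proj(K,T,(.4665,.2022,.138)))
E
```

```text
position: [0.5467, 0.2114, 0.0926]
ft_force: [-11.2, -4.1, 2.8]
wing [0.4615 0.1999] ang 26.8 px [317.  81.] [ 298   47   40   68 1596] sd [0.0024 0.0063]
[0.54667519 0.21143777 0.09258581] [321.9  96.9]
```

Run:
```python
from h import *
d=np.load("w6.npz");a=d["img"].astype(int)
for r in range(20,130,5):
    print(r,' '.join("%d/%d"%(a[r,c,0],a[r,c,1]) for c in range(286,350,5)))
```

```text
20 37/36 37/33 28/28 34/33 37/39 36/35 40/38 37/38 33/36 31/33 34/29 33/28 34/36
25 28/31 37/39 38/40 40/41 32/30 34/34 36/35 39/37 35/37 35/36 37/38 36/37 31/28
30 36/37 38/37 36/37 34/34 37/38 41/40 32/30 34/34 36/32 35/35 35/38 37/36 35/36
35 35/32 28/27 36/35 37/35 29/29 37/37 31/30 34/33 30/28 34/33 34/35 36/37 26/25
40 35/33 34/34 30/30 31/33 33/32 36/33 36/35 35/34 32/33 32/36 28/27 34/37 31/33
45 36/33 35/35 39/41 28/28 33/36 37/32 36/31 37/37 36/37 38/37 33/32 34/34 39/39
50 34/34 32/33 34/37 36/38 124/41 156/56 149/50 38/37 32/31 36/34 37/34 37/36 37/33
55 136/135 134/135 136/134 150/54 157/53 163/55 165/60 138/48 134/135 134/132 133/133 136/135 133/134
60 137/137 135/135 132/129 149/52 159/55 163/58 168/54 147/50 131/131 133/132 133/133 135/133 135/135
65 132/133 134/135 133/133 142/48 160/53 167/59 167/55 156/53 135/132 134/134 134/133 136/135 136/136
70 135/135 135/135 136/137 123/42 154/48 163/55 166/53 163/56 126/52 82/84 134/134 134/135 138/135
75 137/138 136/136 136/135 123/116 151/52 160/52 166/55 168/58 146/47 84/84 81/85 100/101 136/137
80 138/138 137/135 136/135 
[... 223 characters left out ...]
4 147/49 83/82 80/82 79/82
95 138/138 135/134 81/83 83/82 85/84 148/53 164/56 167/55 167/54 154/55 81/82 79/81 80/81
100 137/137 135/135 79/77 80/81 80/81 133/50 162/59 169/61 167/56 156/59 92/72 90/89 82/82
105 138/139 136/136 85/84 82/82 83/83 91/78 154/61 164/63 164/62 161/61 138/64 87/85 86/85
110 137/137 139/137 137/139 90/89 96/95 95/94 149/71 162/73 165/75 162/72 150/71 94/92 142/138
115 140/139 143/139 140/136 134/129 101/97 104/101 140/83 161/85 160/82 163/84 153/80 105/101 145/142
120 141/139 141/140 143/140 144/140 138/132 110/104 116/98 155/90 165/94 165/89 160/87 138/93 144/140
125 143/141 143/140 145/143 145/142 146/142 146/143 141/136 154/93 164/91 164/89 165/87 153/84 145/142
```

```bash
sed -i 's/(a\[...,0\]>2\*a\[...,1\])&(a\[...,0\]>2\*a\[...,2\])/(a[...,0]>1.35*a[...,1])/' h.py
python3 - <<'E'
from h import *
wing(.138); wing(.135)
E
```

```text
wing [0.4653 0.2016] ang 25.3 px [321.  92.] [ 298   47   46   92 2261] sd [0.0025 0.0088]
wing [0.4652 0.2016] ang 25.3 px [321.  92.] [ 298   47   46   92 2256] sd [0.0026 0.009 ]
```

The cover is home: the wing axis is within about 1 mm of the receptacle. I release the handle and rise.

```bash
python3 -m handwheel '[{"dx":0,"dy":0,"dz":0,"turn":0,"grip":0.35},{"dx":0,"dy":0,"dz":0,"turn":0,"grip":0.35},{"dx":0,"dy":0,"dz":0,"turn":0,"grip":0.35},{"dx":0,"dy":0,"dz":-1,"turn":0,"grip":0.35},{"dx":0,"dy":0,"dz":-4,"turn":0,"grip":0.35},{"dx":0,"dy":0,"dz":-4,"turn":0,"grip":0.35},{"dx":0,"dy":0,"dz":0,"turn":0,"grip":0.35}]'
python3 - <<'E'
from h import *
img,K,T=wing(.138); np.savez("w7.npz",K=K,T=T,img=img)
goto(.465,.2015,.1085,205.3)
E
```

```text
t: 16.85
position: [0.5501, 0.2122, 0.1866]
eef_rot: [180.0, 0.4, -172.8]
ft_force: [-1.0, 0.2, 0.1]
gripper_width: 0.03
grip_force: 0.0
wing [0.4046 0.3445] ang -18.3 px [567.  17.] [551   0  36  39 847] sd [0.0039 0.0058]
t 16.9 pos [0.5491 0.212  0.1844] yaw -172.82 | turn -0.316 then dx 8.06 dy 2.64 dz 7.59 F [ 0.9  0.3 -0.9] w 0.0303
```

```bash
sed -i 's/i=1+np.argmax(st\[1:,4\])/i=min((j for j in range(1,n) if st[j,4]>300),key=lambda j:np.hypot(*(c[j]-proj(K,T,(.465,.2015,z)))))/' h.py
python3 - <<'E'
from h import *
wing(.138);
goto(.465,.2015,.1085,205.3)
E
```

```text
wing [0.4653 0.2017] ang 25.1 px [321.  93.] [309  68  25  51 669] sd [0.0024 0.009 ]
t 16.95 pos [0.5486 0.2119 0.183 ] yaw -172.83 | turn -0.316 then dx 8.00 dy 2.63 dz 7.45 F [-0.7 -0.5 -0.6] w 0.0298
```

```bash
python3 -m handwheel '[{"dx":0,"dy":0,"dz":0,"turn":-0.158,"grip":0.35},{"dx":0,"dy":0,"dz":0,"turn":-0.158,"grip":0.35},{"dx":4,"dy":1.3,"dz":0,"turn":0,"grip":0.35},{"dx":4,"dy":1.3,"dz":0,"turn":0,"grip":0.35},{"dx":0,"dy":0,"dz":2.5,"turn":0,"grip":0.35},{"dx":0,"dy":0,"dz":0,"turn":0,"grip":0.35},{"dx":0,"dy":0,"dz":0,"turn":0,"grip":0.35}]' 30
python3 - <<'E'
from h import *
wing(.138);
goto(.465,.2015,.1085,205.3)
E
```

```text
t: 17.82
position: [0.4657, 0.2013, 0.1579]
eef_rot: [180.0, -0.0, -154.7]
ft_force: [0.4, -0.6, 0.7]
gripper_width: 0.0298
grip_force: 0.0
wing [0.4631 0.2006] ang 25.3 px [321. 226.] [315 200  14  52 689] sd [0.0025 0.01  ]
t 17.88 pos [0.4658 0.2013 0.1581] yaw -154.73 | turn -0.0 then dx 0.07 dy 0.05 dz 4.96 F [-0.5  0.7 -0.9] w 0.03
```

```bash
python3 -m handwheel '[{"dx":0.07,"dy":0,"dz":2.5,"turn":0,"grip":0.35},{"dx":0,"dy":0,"dz":1.5,"turn":0,"grip":0.35},{"dx":0,"dy":0,"dz":0.7,"turn":0,"grip":0.35},{"dx":0,"dy":0,"dz":0.25,"turn":0,"grip":0.35},{"dx":0,"dy":0,"dz":0,"turn":0,"grip":0.35}]' 30
python3 -m handwheel '[{"dx":0,"dy":0,"dz":0,"turn":0,"grip":0.1},{"dx":0,"dy":0,"dz":0,"turn":0,"grip":0},{"dx":0,"dy":0,"dz":0,"turn":0,"grip":0},{"dx":0,"dy":0,"dz":0,"turn":0,"grip":0}]' 30
```

```text
t: 18.5
position: [0.4649, 0.201, 0.1086]
eef_rot: [-180.0, 0.0, -154.7]
ft_force: [0.2, 0.2, -0.8]
gripper_width: 0.0301
grip_force: 0.0
t: 19.0
position: [0.4649, 0.2009, 0.1085]
eef_rot: [-180.0, 0.0, -154.7]
ft_force: [1.2, -0.8, 2.0]
gripper_width: 0.0083
grip_force: 33.7
```

```bash
python3 -m handwheel '[{"dx":0,"dy":0,"dz":0,"turn":0.1,"grip":0},{"dx":0,"dy":0,"dz":0,"turn":0.1,"grip":0},{"dx":0,"dy":0,"dz":0.2,"turn":0,"grip":0},{"dx":0,"dy":0,"dz":0.15,"turn":0,"grip":0},{"dx":0,"dy":0,"dz":0,"turn":0,"grip":0},{"dx":0,"dy":0,"dz":0,"turn":0,"grip":0}]' 45
```

```text
t: 19.75
position: [0.4648, 0.2011, 0.1048]
eef_rot: [180.0, 0.0, -166.1]
ft_force: [1.3, 0.6, 4.0]
gripper_width: 0.0078
grip_force: 50.0
```

The stud sank 3.7 mm against only about 4 N, so the bar seems to be in the slot. I'll push further.

```bash
python3 -m handwheel '[{"dx":0,"dy":0,"dz":0.15,"turn":0,"grip":0},{"dx":0,"dy":0,"dz":0.15,"turn":0,"grip":0},{"dx":0,"dy":0,"dz":0,"turn":0,"grip":0},{"dx":0,"dy":0,"dz":0,"turn":0,"grip":0}]' ; python3 -c "
from h import *
print(arm.state()['ft_torque'].round(3))"
```

```text
t: 20.25
position: [0.4649, 0.2009, 0.102]
eef_rot: [-180.0, 0.0, -166.1]
ft_force: [0.5, -0.9, 5.6]
gripper_width: 0.0077
grip_force: 50.3
[-0.013 -0.118  0.079]
```

```bash
python3 -m handwheel '[{"dx":0,"dy":0,"dz":0.2,"turn":0,"grip":0},{"dx":0,"dy":0,"dz":0.2,"turn":0,"grip":0},{"dx":0,"dy":0,"dz":0.2,"turn":0,"grip":0},{"dx":0,"dy":0,"dz":0.15,"turn":0,"grip":0},{"dx":0,"dy":0,"dz":0,"turn":0,"grip":0},{"dx":0,"dy":0,"dz":0,"turn":0,"grip":0}]' ; python3 -c "
from h import *
print(arm.state()['ft_torque'].round(3))"
```

```text
t: 21.0
position: [0.4649, 0.201, 0.0948]
eef_rot: [-180.0, 0.1, -166.1]
ft_force: [-0.1, 0.2, 9.1]
gripper_width: 0.0077
grip_force: 50.7
[-0.003  0.045  0.071]
```

```bash
python3 -m handwheel '[{"dx":0,"dy":0,"dz":0.03,"turn":0.1,"grip":0},{"dx":0,"dy":0,"dz":0,"turn":0.14,"grip":0},{"dx":0,"dy":0,"dz":0,"turn":0.14,"grip":0},{"dx":0,"dy":0,"dz":0,"turn":0.14,"grip":0},{"dx":0,"dy":0,"dz":0,"turn":0.14,"grip":0},{"dx":0,"dy":0,"dz":0,"turn":0.14,"grip":0},{"dx":0,"dy":0,"dz":0,"turn":0.14,"grip":0},{"dx":0,"dy":0,"dz":0,"turn":0.14,"grip":0},{"dx":0,"dy":0,"dz":0,"turn":0.14,"grip":0},{"dx":0,"dy":0,"dz":0,"turn":0.14,"grip":0},{"dx":0,"dy":0,"dz":0,"turn":0.14,"grip":0},{"dx":0,"dy":0,"dz":0,"turn":0,"grip":0}]' ; python3 -c "
from h import *
print(arm.state()['ft_torque'].round(3))"
```

```text
t: 22.5
position: [0.4657, 0.2019, 0.0948]
eef_rot: [179.8, -0.1, 107.8]
ft_force: [1.8, 5.7, 8.7]
gripper_width: 0.0077
grip_force: 50.7
[ 1.01  -0.366 -0.024]
```

```bash
for i in 1 2; do python3 -m handwheel '[{"dx":0,"dy":0,"dz":0,"turn":0.05,"grip":0},{"dx":0,"dy":0,"dz":0,"turn":0,"grip":0}]' | grep -E "eef|ft_" ; python3 -c "
from h import *
print(arm.state()['ft_torque'].round(3))"; done
```

```text
eef_rot: [179.8, -0.1, 105.0]
ft_force: [2.1, 5.0, 8.7]
[ 1.055 -0.367  0.012]
eef_rot: [179.8, -0.1, 102.1]
ft_force: [1.0, 5.9, 9.1]
[ 1.057 -0.352  0.064]
```

```bash
for i in 1 2; do python3 -m handwheel '[{"dx":0,"dy":0,"dz":0,"turn":0.04,"grip":0},{"dx":0,"dy":0,"dz":0,"turn":0,"grip":0}]' | grep -E "eef|ft_" ; python3 -c "
from h import *
print(arm.state()['ft_torque'].round(3))"; done
```

```text
eef_rot: [179.8, -0.1, 99.9]
ft_force: [3.1, 6.0, 8.5]
[ 1.072 -0.404  0.111]
eef_rot: [179.8, -0.1, 97.6]
ft_force: [2.9, 5.2, 7.6]
[ 1.027 -0.494  0.243]
```

The torque is rising at the stop. I back off 0.1 rad, let the stud spring up to its rest, and check that it holds.

```bash
python3 -m handwheel '[{"dx":0,"dy":0,"dz":0,"turn":-0.1,"grip":0},{"dx":0,"dy":0,"dz":-0.15,"turn":0,"grip":0},{"dx":0,"dy":0,"dz":-0.15,"turn":0,"grip":0},{"dx":0,"dy":0,"dz":-0.1,"turn":0,"grip":0},{"dx":0,"dy":0,"dz":0,"turn":0,"grip":0}]'; python3 -m handwheel '[{"dx":0,"dy":0,"dz":-0.1,"turn":0,"grip":0},{"dx":0,"dy":0,"dz":0,"turn":0,"grip":0},{"dx":0,"dy":0,"dz":0,"turn":0,"grip":0}]'; python3 -c "
from h import *
print(arm.state()['ft_torque'].round(3))"
```

```text
t: 24.12
position: [0.4657, 0.202, 0.0987]
eef_rot: [179.8, -0.1, 103.3]
ft_force: [3.2, 5.7, 7.6]
gripper_width: 0.0079
grip_force: 50.4
t: 24.5
position: [0.4656, 0.202, 0.099]
eef_rot: [179.8, -0.1, 103.3]
ft_force: [4.6, 6.1, 0.2]
gripper_width: 0.0077
grip_force: 49.5
[ 1.215 -0.809 -0.042]
```

The upward motion stopped at 0.099 m and the spring force vanished, so the bar is held under the receptacle and locked. I let go and rise.

```bash
python3 -m handwheel '[{"dx":0,"dy":0,"dz":0.05,"turn":0,"grip":0.15},{"dx":0,"dy":0,"dz":0,"turn":0,"grip":0.3},{"dx":0,"dy":0,"dz":0,"turn":0,"grip":0.35},{"dx":0,"dy":0,"dz":0,"turn":0,"grip":0.35},{"dx":0,"dy":0,"dz":-1,"turn":0,"grip":0.35},{"dx":0,"dy":0,"dz":-4,"turn":0,"grip":0.35},{"dx":0,"dy":0,"dz":-5,"turn":0,"grip":0.35},{"dx":-3,"dy":0,"dz":0,"turn":0,"grip":0.35},{"dx":0,"dy":0,"dz":0,"turn":0,"grip":0.35},{"dx":0,"dy":0,"dz":0,"turn":0,"grip":0.35}]'
python3 - <<'E'
from h import *
img,K,T=wing(.128); save(img,"w9")
E
```

```text
t: 25.75
position: [0.4712, 0.172, 0.1985]
eef_rot: [-180.0, -0.0, 103.3]
ft_force: [0.0, 0.1, 0.3]
gripper_width: 0.03
grip_force: 0.0
wing [0.4655 0.2028] ang -77.2 px [324. 168.] [318 148  12  40 395] sd [0.0023 0.009 ]
```

View pics/w9.png

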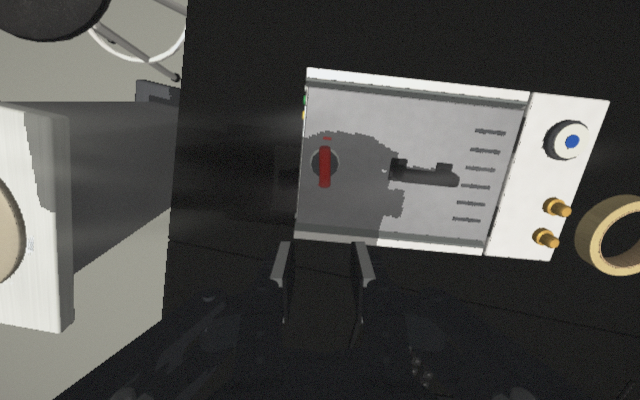

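The last view shows the cover seated against the deck, tongues hidden. The wing at (324,168) lies across the cover at -77° world, a quarter turn clockwise of the slot, and the gripper is clear.

```bash
python3 -c "
from rig import arm
print(arm.hand_in())"
```

```text
the job is handed in; nothing more can be done
None
```

I slid the cover fully home under the deck and locked the red stud a quarter turn clockwise. The job was handed in at about 26 s with the gripper clear, and the highest wrist force I read was about 27 N.

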